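# Start-up on the lathe's remote control box

### The arm

A 6-joint arm with a two-finger parallel gripper is mounted at the origin on the work surface. World frame = base frame: x ahead of the robot, y to its left, z up, the work surface at z = 0. Lengths are in m, angles in rad, forces in N, time in s.
With the tool pointing down it reaches from about 0.325 to 0.875 m from the base axis. Payload 4.4 kg.
Tool frame: the origin (TCP) lies at the very end of the fingers, on their centre line; the grasp point (between the pads) lies behind it (arm.grip_point_offset is the z of the grasp point in the tool frame, in m); z points along the fingers, x is the direction in which the jaws open and shut, and the axes are right-handed (so a half turn about z gives the same grasp; the last joint's range is limited). The gripper opens to 85 mm and grips with 20 to 120 N. Pads are 22 mm wide; open, the fingers measure 114 mm over their backs; the gripper's body (76 mm by 85 mm) begins 54 mm behind the grasp point. The pads swing forward as they close: fully open they stand 13 mm farther back than shut.
Start: joints at [1.101, 0.207, 1.542, -0, 1.393, -0.15], TCP at [0.181, 0.546, 0.231] pointing down, gripper open.
Joint ranges: [-2.73, 2.73], [-0.86, 2.22], [0.23, 2.46], [-1.11, 4.25], [0.08, 2.63], [-2.82, 2.82]. Speed limits (rad/s): [2.79, 2.79, 3.14, 3.14, 3.14, 3.14].

### API

Orientations are given as a 3x3 rotation matrix whose columns are the frame's x, y, z axes.
In Python, from bench import arm gives the robot as it stands.
- The arm moves only by the tool play_rows, never from a script. Its argument "deltas" is a list of rows, each an object with "rotation": the turn, a rotation vector about the tool's x, y, z in rad, a list of three; "offset": the shift along the tool's x, y, z in m, a list of three; "fingers": the finger opening in m, from 0 to 0.0854. A call has 1 to 12 rows; each row is the pose to reach, as a shift and turn from the pose commanded when the call began, along the tool's axes at that moment; what a row does not reach only later rows make up. A row lasts 1/12 s, in which the tool goes at most 41.7 mm and 7.16 degrees, less where a joint would pass 70% of its speed; a pose out of reach is approached as far as the arm can. A call with a gripper value outside its range is refused whole. The fingers move at their own pace and stop on an object; "grip_force" is the grip in N (left out, the last holds). Time passes only in rows, so rows that repeat a pose let the fingers close. It gives the time, the measured TCP pose, the force and the opening at its end, in the units of the state.
- arm.get_state(): the state, without advancing time (a new reading comes with each control period).
- arm.capture(name): name is "side" or "top" or "wrist"; returns a dict with "color" (400x640x3 uint8, red, green, blue), "depth" (400x640 float32, m along the optical axis (not along the pixel's ray), 0 where there is no reading), "vertical_fov" (degrees; the focal length in pixels is half the picture's height over the tangent of half this angle, whatever the lens; pixels are square), "cx", "cy" (the principal point, pixels), "rvec" (rotation vector, rad) and "tvec" (3), from world to camera coordinates, as OpenCV has them. Camera axes: x right, y down, z forward; pixel columns grow to the right and rows downward; lengths in m; the calibration is good to about 2 mm. A picture is of the moment at which its call begins.
- arm.job_done(): hands the job in, once; it reports no verdict.
Trained networks look in a picture, given as the dict that the camera call returned (one of the last four; its "shot" number tells which), for a name from the list of things; names that differ only in an ending like _2 or _b are one class to them, and where a whole thing is asked for, a point or a joint stands for the part that bears it (a point fixed in the world has none). Each returns a list of dicts, best first, with "p" (0 to 1); they miss things now and then, are a little off and sometimes report something else, mostly with a low value. They report only what shows in the picture. A call takes as long as a camera call.
- arm.look_for(picture, thing): "bbox" ([left, top, width, height] in pixels, round what is visible of it).
- arm.trace(picture, thing): "mask" (400x640 bool, what is visible of it) and "bbox" ([left, top, width, height] in pixels, round what is visible of it).
The state is a dict: "time": time; "joint_pos": joint angles; "qvel": joint speeds; "joint_efforts": joint torques, N m; "position": TCP position; "tool_rot": TCP orientation; "contact_force": force on the tool from outside, world axes, zero at the start; "wrist_torque": the same for the moment, N m; "width": opening from 0.0 (shut) to 1.0 (fully open).
Only numpy, scipy, OpenCV 4.12 (cv2) and the standard library are available. Lean on these libraries where they do the work, as an engineer would, in place of code of your own. Each camera call takes 0.05 s, during which the arm holds its last target.

### The job

Start up the wood lathe from its control box on the bench: with the fingertips, gently push the large square button (dust extractor) all the way in, where it stays, and only after that press the small round button (spindle start) all the way down and let it spring back up. Do not touch the mushroom-headed stop button or the narrow bar-shaped jog button, and leave the turned finial, the jar, the bowl and the gouge where they are. Nothing is to be picked up; finish with the hand clear of everything.

Things in the scene. Friction and masses are not known exactly. Their poses are not given: they have to be found in the camera images.
- box: Grey control box, fixed to the bench, 115 mm (its x) by 320 mm (its y) by 70 mm high, white flat top. Origin at the centre of its underside; z up. The four buttons stand in a row along its y axis at -105, -35, +35 and +105 mm from its centre, in an order that changes from start to start. All have black heads on equal 54 mm square aluminium plates, 4 mm thick, on the box's top; the plates are turned with the box.
- fan_top (a point): Dust extractor button, the SQUARE one: centre of the top face of its black head, which is 36 by 36 mm. Out, the face is 22 mm above the box's top (92 mm above the bench). The point goes down with the head. x, y axes as the box's.
- fan (a joint): How far the square button is pushed in (m): 0 out, 0.010 fully in, against a hard stop; it counts as in from 0.0065. It stays where it is left; the push needed grows from 4 N at the start to 6.5 N just before the stop.
- fan_base: The square button's whole unit (plate and head). Origin at the centre of the plate's underside, on the box's top, 70 mm above the bench.
- start_top (a point): Spindle start button, the SMALL ROUND one: centre of the top face of its black head, 22 mm in diameter. Up, the face is 22 mm above the box's top (92 mm above the bench). The point goes down with the head. x, y axes as the box's.
- start (a joint): How far the small round button is pressed (m): 0 up, 0.010 fully down, against a hard stop; it counts as pressed from 0.0065. A spring returns it: 2 N begins to move it, 6 N holds it fully down.
- start_base: The small round button's whole unit (plate and head). Origin at the centre of the plate's underside, 70 mm above the bench.
- jog_top (a point): Jog button, the NARROW BAR, not to be touched: centre of the top face of its black head, 46 mm (its x) by 13 mm (its y), 22 mm above the box's top.
- jog (a joint): How far the bar-shaped jog button is pressed (m): 0 up, 0.010 fully down; sprung. Must stay at 0.
- jog_base: The jog button's whole unit (plate and head). Origin at the centre of the plate's underside, 70 mm above the bench.
- stop_top (a point): Stop button, the big MUSHROOM, not to be touched: top of its black round head, 42 mm in diameter, 34 mm above the box's top.
- stop (a joint): How far the mushroom stop is pushed in (m): 0 out, 0.010 fully in; stays where it is left. Must stay at 0.
- stop_base: The stop button's whole unit (plate and head). Origin at the centre of the plate's underside, 70 mm above the bench.
- finial: Loose bystander: turned wooden finial standing on the bench on the robot's side of the box, 44 mm in diameter at the foot, 105 mm high. Origin at the centre of its underside.
- jar: Loose bystander: amber wax jar with a steel cap, on the robot's side of the box, 60 mm in diameter, 65 mm high. Origin at the centre of its underside.
- bowl: Loose bystander: small turned wooden bowl beside the box's +y end, 100 mm in diameter, 50 mm high. Origin at the centre of its underside.
- gouge: Loose bystander: turning gouge lying beyond the box, about 320 mm long, 26 mm thick, handle towards its -x. Origin under the ferrule, about mid-length.

How it is judged:
By the outcome, as a careful person would: the job done as asked, in the order asked, and still so for the second after the job is handed in, with the robot touching nothing.
It also fails if it takes over 38 s, if anything falls off the work surface, if the arm or the gripper's body presses on something with over 40 N, if the wrist force passes 120 N, or if a joint passes its speed limit or range.

## Working session

There is one attempt and no reset: what is moved stays moved. The work goes in short steps, Python scripts to look and compute and a tool call to move; the robot and the scene stay as the last step left them, time stands still between calls to the robot, and variables do not carry over. Pictures are saved under pics/ and viewed, and the job is handed in when it is done.

Besides the shell and the picture viewer there is one more tool, called by a JSON object that holds its "fn" and its "kwargs", one argument or row to a line. play_rows: Moves the arm, as the interface text tells. Its arguments: {"type":"object","properties":{"deltas":{"type":"array"},"grip_force":{"type":"number"}},"required":["deltas"]}

```bash
mkdir -p pics; cat > h.py <<'E'
from bench import arm
import numpy as np, cv2
def K(c):
    f=200/np.tan(np.radians(c["vertical_fov"])/2); return f
def world(c,u,v,d):
    f=K(c); p=np.stack([(u-c["cx"])/f*d,(v-c["cy"])/f*d,d],-1)
    R=cv2.Rodrigues(np.array(c["rvec"],float))[0]
    return (p-np.array(c["tvec"]).ravel())@R
def maskpts(c,m):
    v,u=np.nonzero(m&(c["depth"]>0)); return world(c,u,v,c["depth"][v,u])
E
python3 - <<'E'
from h import *
s=arm.get_state(); print({k:np.round(v,3) for k,v in s.items()}, arm.grip_point_offset)
for n in ("top","side"):
    c=arm.capture(n); cv2.imwrite(f"pics/{n}0.png",c["color"][:,:,::-1]); print(n,c["shot"],c.get("distortion"),list(c))
    for t in ["box","fan_top","start_top","jog_top","stop_top","fan_base","start_base","finial","jar","bowl"]:
        r=arm.trace(c,t)
        for d in r[:2]:
            P=maskpts(c,d["mask"]); 
            print(t,round(d["p"],2),np.round(d["bbox"]),np.round(np.median(P,0),3) if len(P) else None, np.round(np.percentile(P,98,axis=0),3) if len(P) else None)
E
```

```text
{'time': np.float64(0.0), 'joint_pos': array([ 1.101,  0.207,  1.543,  0.   ,  1.393, -0.15 ]), 'qvel': array([ 0.001, -0.001,  0.002, -0.   ,  0.001, -0.   ]), 'joint_efforts': array([ 0.0000e+00, -3.8304e+01, -2.9160e+01, -0.0000e+00,  1.1000e-02,
        0.0000e+00]), 'position': array([0.18 , 0.545, 0.23 ]), 'tool_rot': array([[ 0.314,  0.949, -0.001],
       [ 0.949, -0.314, -0.002],
       [-0.002, -0.   , -1.   ]]), 'contact_force': array([-0.106, -0.12 ,  0.947]), 'wrist_torque': array([-0.018, -0.02 , -0.012]), 'width': np.float64(0.995)} -0.0187
top 1 None ['color', 'depth', 'vertical_fov', 'cx', 'cy', 'rvec', 'tvec', 'shot']
fan_top 0.66 [338. 176.  16.  19.] [0.6   0.057 0.092] [0.617 0.073 0.095]
jog_top 0.67 [444. 192.   9.  20.] [ 0.56  -0.148  0.091] [ 0.579 -0.14   0.095]
jog_top 0.67 [335. 176.  22.  19.] [0.6   0.057 0.092] [0.619 0.074 0.095]
stop_top 0.87 [371. 181.  19.  17.] [ 0.587 -0.013  0.102] [0.604 0.005 0.106]
stop_top 0.49 [362. 178.  32.  27.] [ 0.585 -0.01   0.078] [0.614 0.015 0.106]
fan_base 0.86 [332. 171.  30.  29.] [0.6   0.056 0.076] [0.628 0.08
[... 860 characters left out ...]
g_top 0.64 [378. 106.  21.  20.] [ 0.556 -0.147  0.088] [ 0.579 -0.14   0.094]
jog_top 0.43 [416. 141.  26.  37.] [ 0.431 -0.094  0.051] [ 0.459 -0.081  0.068]
stop_top 0.6 [345. 140.  19.  11.] [ 0.584 -0.007  0.101] [0.607 0.006 0.106]
fan_base 0.77 [318. 160.  34.  25.] [0.596 0.064 0.082] [0.628 0.083 0.094]
start_base 0.9 [360. 127.  28.  21.] [ 0.567 -0.075  0.075] [ 0.597 -0.054  0.093]
start_base 0.28 [346. 142.  18.  12.] [ 0.583 -0.007  0.101] [0.602 0.006 0.106]
finial 0.81 [377. 174.  21.  40.] [0.478 0.049 0.047] [0.496 0.06  0.101]
jar 0.77 [417. 141.  25.  38.] [ 0.431 -0.093  0.05 ] [ 0.459 -0.081  0.068]
bowl 0.81 [260. 184.  45.  46.] [0.679 0.155 0.029] [0.714 0.213 0.051]
```

```bash
python3 - <<'E'
from h import *
c=arm.capture("top")
im=cv2.resize(c["color"][110:290,240:490],None,fx=3,fy=3,interpolation=cv2.INTER_CUBIC); cv2.imwrite("pics/topz.png",im[:,:,::-1])
H,W=c["depth"].shape; v,u=np.mgrid[:H,:W]; P=world(c,u,v,c["depth"]); g=c["color"].mean(2)
cs=[]
for n,(x,y),zz in [("fan",(.6,.057),(.086,.098)),("stop",(.587,-.013),(.095,.112)),("start",(.572,-.078),(.086,.098)),("jog",(.56,-.148),(.086,.098))]:
    m=(np.hypot(P[...,0]-x,P[...,1]-y)<.03)&(P[...,2]>zz[0])&(P[...,2]<zz[1])
    q=P[m]; r=cv2.minAreaRect((q[:,:2]*1000).astype(np.float32)); print(n,m.sum(),q.mean(0).round(4),r, q[:,2].mean()); cs.append(r[0])
cs=np.array(cs); d=cs[0]-cs[3]; print(np.degrees(np.arctan2(d[1],d[0])),np.linalg.norm(d),np.diff(cs,axis=0))
# box top plane
m=(P[...,2]>.06)&(P[...,2]<.085)&(np.hypot(P[...,0]-.58,P[...,1]+.045)<.18); print(cv2.minAreaRect((P[m][:,:2]*1000).astype(np.float32)))
E
```

```text
fan 302 [0.6011 0.056  0.0918] ((601.5192260742188, 55.72112274169922), (35.83016586303711, 35.94832992553711), 78.22754669189453) 0.09181316349819832
stop 316 [ 0.5867 -0.012   0.1019] ((586.560302734375, -12.874637603759766), (39.412696838378906, 39.8707275390625), 88.58716583251953) 0.10191794878300446
start 89 [ 0.5724 -0.0807  0.0918] ((572.2675170898438, -80.62474822998047), (20.115880966186523, 20.132349014282227), 61.36642074584961) 0.09176266516581437
jog 149 [ 0.558  -0.1488  0.0915] ((557.9564208984375, -149.42074584960938), (14.025528907775879, 45.32487869262695), 78.9292984008789) 0.09147584352504132
78.01107561353525 209.71624697175181 [[-14.95892334 -68.59576035]
 [-14.29278564 -67.75011063]
 [-14.31109619 -68.79599762]]
((532.5498046875, -36.993408203125), (319.7438049316406, 212.4547576904297), 77.96578216552734)
```

View pics/topz.png

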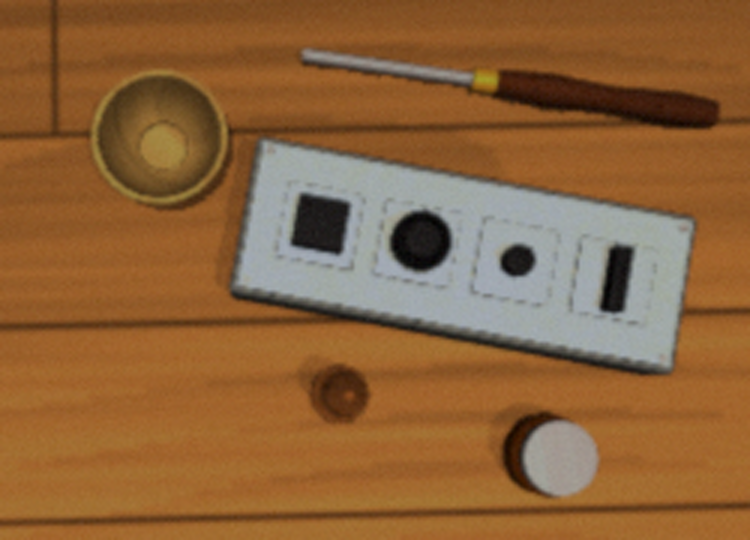

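View pics/side0.png

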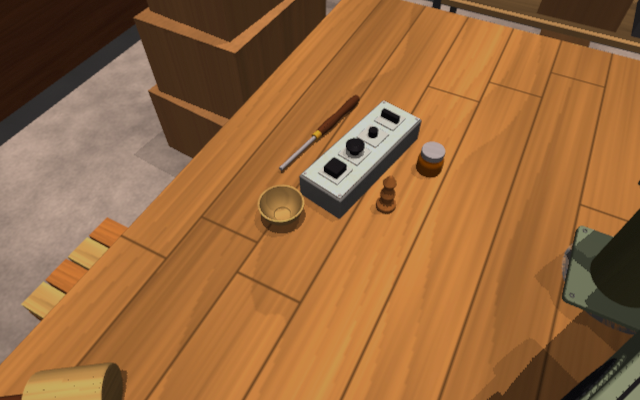

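The top view shows the row from +y to -y: square at (322,222) in the zoomed picture, mushroom (421,240), small round (517,260) and bar (618,278). The bowl, finial and jar are clear of the row. I'll move to hover above the square button with the fingers shut and the jaw axis across the row.

{"fn": "play_rows", "kwargs": {
  "deltas": [
    {"rotation":[0,0,0.12],"offset":[-0.02,0.034,0],"fingers":0},
    {"rotation":[0,0,0.24],"offset":[-0.04,0.068,0],"fingers":0},
    {"rotation":[0,0,0.36],"offset":[-0.06,0.102,0],"fingers":0},
    {"rotation":[0,0,0.48],"offset":[-0.08,0.136,0],"fingers":0},
    {"rotation":[0,0,0.6],"offset":[-0.1,0.17,0],"fingers":0},
    {"rotation":[0,0,0.72],"offset":[-0.12,0.204,0],"fingers":0},
    {"rotation":[0,0,0.84],"offset":[-0.14,0.238,0],"fingers":0},
    {"rotation":[0,0,0.96],"offset":[-0.16,0.272,0],"fingers":0},
    {"rotation":[0,0,1.08],"offset":[-0.18,0.306,0],"fingers":0},
    {"rotation":[0,0,1.2],"offset":[-0.2,0.34,0],"fingers":0},
    {"rotation":[0,0,1.32],"offset":[-0.22,0.374,0],"fingers":0},
    {"rotation":[0,0,1.44],"offset":[-0.24,0.408,0],"fingers":0}
  ],
  "grip_force": 40
}}

```text
time: 2.15
position: [0.4937, 0.188, 0.2315]
tool_rot: [[0.981, -0.194, 0.001], [-0.194, -0.981, 0.0], [0.001, -0.0, -1.0]]
contact_force: [0.2, 0.1, -0.3]
width: -0.003
```

```bash
cat >> h.py <<'E'
def to(t):
    s=arm.get_state(); R=np.array(s["tool_rot"]); p=np.array(s["position"])
    x=R[:,0]; a=np.degrees(np.arctan2(x[1],x[0]))
    print("t",round(s["time"],2),"pos",p.round(4),"xang",a.round(2),"z",R[:,2].round(3),"F",np.round(s["contact_force"],2),"w",round(s["width"],3),"j",np.round(s["joint_pos"],2),"v",np.abs(s["qvel"]).max().round(3))
    print("tool delta",(R.T@(np.array(t)-p)).round(4))
E
python3 -c "
from h import *
to([.6013,.056,.14])"
```

```text
t 2.15 pos [0.4937 0.188  0.2315] xang -11.18 z [ 0.001  0.    -1.   ] F [ 0.23  0.06 -0.28] w -0.003 j [0.2  0.11 1.66 0.   1.38 0.4 ] v 0.81
tool delta [0.1311 0.1087 0.0916]
```

{"fn": "play_rows", "kwargs": {
  "deltas": [
    {"rotation":[0,0,0.013],"offset":[0.033,0.027,0.01],"fingers":0},
    {"rotation":[0,0,0.013],"offset":[0.066,0.054,0.02],"fingers":0},
    {"rotation":[0,0,0.013],"offset":[0.098,0.081,0.035],"fingers":0},
    {"rotation":[0,0,0.013],"offset":[0.12,0.1,0.06],"fingers":0},
    {"rotation":[0,0,0.013],"offset":[0.131,0.109,0.08],"fingers":0},
    {"rotation":[0,0,0.013],"offset":[0.131,0.109,0.09],"fingers":0},
    {"rotation":[0,0,0.013],"offset":[0.131,0.109,0.09],"fingers":0},
    {"rotation":[0,0,0.013],"offset":[0.131,0.109,0.09],"fingers":0}
  ]
}}

```text
time: 2.82
position: [0.5999, 0.0587, 0.1407]
tool_rot: [[0.98, -0.2, -0.002], [-0.2, -0.98, 0.001], [-0.002, -0.0, -1.0]]
contact_force: [0.5, -0.5, 0.1]
width: 0.001
```

```bash
python3 -c "
from h import *
to([.6013,.056,.093])
for n in ('wrist','side'):
    c=arm.capture(n); cv2.imwrite(f'pics/{n}1.png',c['color'][:,:,::-1])
    r=arm.trace(c,'fan_top')
    for d in r[:1]:
        P=maskpts(c,d['mask']); P=P[abs(P[:,2]-.092)<.005]; print(n,d['p'],d['bbox'],P.mean(0).round(4),cv2.minAreaRect((P[:,:2]*1000).astype(np.float32)))
"
```

```text
t 2.82 pos [0.5999 0.0587 0.1407] xang -11.56 z [-0.002  0.001 -1.   ] F [ 0.52 -0.47  0.08] w 0.001 j [-0.05  0.35  1.56  0.    1.24  0.16] v 0.035
tool delta [0.002  0.0024 0.0477]
wrist 0.57 [298.8, 192.5, 50.8, 54.2] [0.6017 0.0596 0.0914] ((601.4323120117188, 57.988677978515625), (35.83412170410156, 35.95161056518555), 77.7464828491211)
side 0.78 [324.5, 156.8, 25.3, 25.3] [0.599  0.0567 0.0917] ((599.6867065429688, 55.089515686035156), (37.32121276855469, 36.95201110839844), 77.9822769165039)
```

```bash
cd pics; python3 -c "
import cv2
a=cv2.imread('side1.png')[60:260,220:470];cv2.imwrite('side1z.png',cv2.resize(a,None,fx=3,fy=3))"
```

```text
(no output)
```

View pics/wrist1.png

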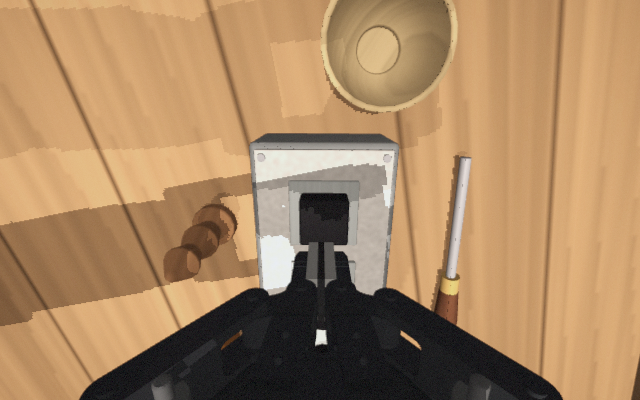

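View pics/side1z.png

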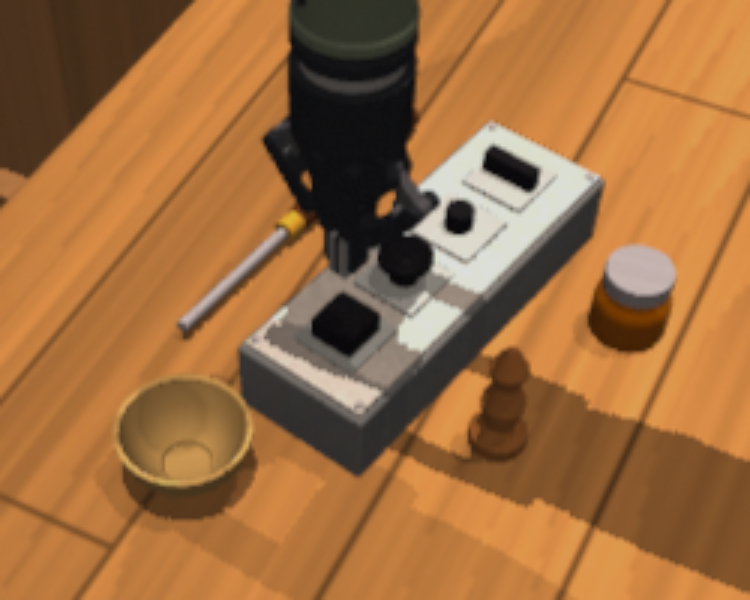

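The wrist view shows the shut fingertips at (320,250), just beside the square head at (323,218). The side view shows the neighbouring buttons clear. I'll descend gently.

{"fn": "play_rows", "kwargs": {
  "deltas": [
    {"rotation":[0,0,0],"offset":[0.001,0.002,0.015],"fingers":0},
    {"rotation":[0,0,0],"offset":[0.001,0.002,0.03],"fingers":0},
    {"rotation":[0,0,0],"offset":[0.001,0.002,0.04],"fingers":0},
    {"rotation":[0,0,0],"offset":[0.001,0.002,0.044],"fingers":0},
    {"rotation":[0,0,0],"offset":[0.001,0.002,0.046],"fingers":0},
    {"rotation":[0,0,0],"offset":[0.001,0.002,0.048],"fingers":0},
    {"rotation":[0,0,0],"offset":[0.001,0.002,0.05],"fingers":0},
    {"rotation":[0,0,0],"offset":[0.001,0.002,0.052],"fingers":0},
    {"rotation":[0,0,0],"offset":[0.001,0.002,0.053],"fingers":0},
    {"rotation":[0,0,0],"offset":[0.001,0.002,0.053],"fingers":0}
  ]
}}

```text
time: 3.85
position: [0.6022, 0.056, 0.0892]
tool_rot: [[0.98, -0.201, 0.002], [-0.201, -0.98, 0.0], [0.002, -0.001, -1.0]]
contact_force: [-0.8, 0.5, 3.1]
width: 0.001
```

```bash
python3 -c "
from h import *
to([.601,.0565,.082])"
```

```text
t 3.85 pos [0.6022 0.056  0.0892] xang -11.58 z [ 0.002  0.    -1.   ] F [-0.79  0.49  3.07] w 0.001 j [-0.05  0.41  1.59  0.    1.14  0.15] v 0.001
tool delta [-0.0013 -0.0002  0.0072]
```

{"fn": "play_rows", "kwargs": {
  "deltas": [
    {"rotation":[0,0,0],"offset":[-0.001,0,0.001],"fingers":0},
    {"rotation":[0,0,0],"offset":[-0.001,0,0.002],"fingers":0},
    {"rotation":[0,0,0],"offset":[-0.001,0,0.003],"fingers":0},
    {"rotation":[0,0,0],"offset":[-0.001,0,0.004],"fingers":0},
    {"rotation":[0,0,0],"offset":[-0.001,0,0.005],"fingers":0},
    {"rotation":[0,0,0],"offset":[-0.001,0,0.006],"fingers":0},
    {"rotation":[0,0,0],"offset":[-0.001,0,0.006],"fingers":0}
  ]
}}

```text
time: 4.43
position: [0.6021, 0.056, 0.0832]
tool_rot: [[0.98, -0.201, 0.004], [-0.201, -0.98, -0.0], [0.004, -0.001, -1.0]]
contact_force: [2.4, 1.2, 4.1]
width: 0.004
```

```bash
python3 -c "
from h import *
to([.601,.0565,.082])"
```

```text
t 4.43 pos [0.6021 0.056  0.0832] xang -11.58 z [ 0.004 -0.    -1.   ] F [2.37 1.17 4.14] w 0.004 j [-0.05  0.42  1.59  0.    1.13  0.15] v 0.002
tool delta [-0.0012 -0.0003  0.0012]
```

{"fn": "play_rows", "kwargs": {
  "deltas": [
    {"rotation":[0,0,0],"offset":[0.0005,0,0.0005],"fingers":0},
    {"rotation":[0,0,0],"offset":[0.001,0,0.001],"fingers":0},
    {"rotation":[0,0,0],"offset":[0.001,0,0.0015],"fingers":0},
    {"rotation":[0,0,0],"offset":[0.001,0,0.002],"fingers":0},
    {"rotation":[0,0,0],"offset":[0.001,0,0.002],"fingers":0}
  ]
}}

```text
time: 4.85
position: [0.6022, 0.0561, 0.082]
tool_rot: [[0.98, -0.201, 0.002], [-0.201, -0.98, 0.0], [0.002, -0.0, -1.0]]
contact_force: [-1.4, 0.8, 10.3]
width: 0.003
```

```bash
python3 -c "
from h import *
to([.601,.0565,.082])"
```

```text
t 4.85 pos [0.6022 0.0561 0.082 ] xang -11.57 z [ 0.002  0.    -1.   ] F [-1.41  0.81 10.33] w 0.003 j [-0.05  0.42  1.59  0.    1.13  0.15] v 0.002
tool delta [-0.0013 -0.0002  0.    ]
```

At z 0.082 with 10 N, it is on the hard stop. I'll retract and move above the round button.

{"fn": "play_rows", "kwargs": {
  "deltas": [
    {"rotation":[0,0,0],"offset":[0,0,-0.01],"fingers":0},
    {"rotation":[0,0,0],"offset":[0,0,-0.035],"fingers":0},
    {"rotation":[0,0,0],"offset":[0,0,-0.062],"fingers":0},
    {"rotation":[0,0,0],"offset":[0,0.01,-0.07],"fingers":0},
    {"rotation":[0,0,0],"offset":[0,0.04,-0.07],"fingers":0},
    {"rotation":[0,0,0],"offset":[-0.001,0.075,-0.07],"fingers":0},
    {"rotation":[0,0,0],"offset":[-0.002,0.11,-0.07],"fingers":0},
    {"rotation":[0,0,0],"offset":[-0.002,0.135,-0.07],"fingers":0},
    {"rotation":[0,0,0],"offset":[-0.002,0.14,-0.07],"fingers":0},
    {"rotation":[0,0,0],"offset":[-0.002,0.14,-0.07],"fingers":0},
    {"rotation":[0,0,0],"offset":[-0.002,0.14,-0.065],"fingers":0}
  ]
}}

```text
time: 5.77
position: [0.5716, -0.0811, 0.1454]
tool_rot: [[0.979, -0.202, 0.001], [-0.202, -0.979, 0.0], [0.001, -0.0, -1.0]]
contact_force: [0.2, 0.9, -0.2]
width: -0.005
```

```bash
python3 - <<'E'
from h import *
to([.5724,-.0807,.092])
for n in ('side','wrist'):
    c=arm.capture(n); cv2.imwrite(f'pics/{n}2.png',c['color'][:,:,::-1])
    H,W=c["depth"].shape; v,u=np.mgrid[:H,:W]; P=world(c,u,v,c["depth"]); g=c["color"].max(2)
    for nm,(x,y),r in [("fan",(.601,.056),.014),("stop",(.587,-.0125),.012),("start",(.5724,-.0807),.009),("jog",(.558,-.149),.006)]:
        m=(np.hypot(P[...,0]-x,P[...,1]-y)<r)&(P[...,2]<.115)&(P[...,2]>.077); print(n,nm,m.sum(),np.percentile(P[m][:,2],[10,50,90]).round(4) if m.any() else None)
    for d in arm.trace(c,'start_top')[:1]:
        Q=maskpts(c,d['mask']); Q=Q[abs(Q[:,2]-.092)<.004]
        if len(Q): print(n,d['p'],d['bbox'],cv2.minAreaRect((Q[:,:2]*1000).astype(np.float32)))
a=cv2.imread('pics/side2.png')[60:260,220:470];cv2.imwrite('pics/side2z.png',cv2.resize(a,None,fx=3,fy=3))
E
```

```text
t 5.77 pos [ 0.5716 -0.0811  0.1454] xang -11.64 z [ 0.001  0.    -1.   ] F [ 0.15  0.86 -0.16] w -0.005 j [-0.29  0.29  1.62  0.    1.23 -0.09] v 0.131
tool delta [ 0.0007 -0.0005  0.0534]
side fan 97 [0.0805 0.0824 0.0837]
side stop 86 [0.0795 0.1043 0.106 ]
side start 48 [0.083  0.0916 0.0934]
side jog 27 [0.0798 0.0892 0.0928]
side 0.61 [368.3, 125.2, 8.9, 19.9] ((571.6410522460938, -81.45417785644531), (18.435823440551758, 21.160478591918945), 22.382583618164062)
wrist fan 1153 [0.0806 0.0816 0.0825]
wrist stop 1201 [0.1027 0.1035 0.1044]
wrist start 429 [0.0908 0.0916 0.0924]
wrist jog 0 None
wrist 0.72 [309.4, 197.9, 30.5, 33.3] ((572.5502319335938, -79.11912536621094), (21.246723175048828, 20.878185272216797), 25.446300506591797)
```

View pics/side2z.png

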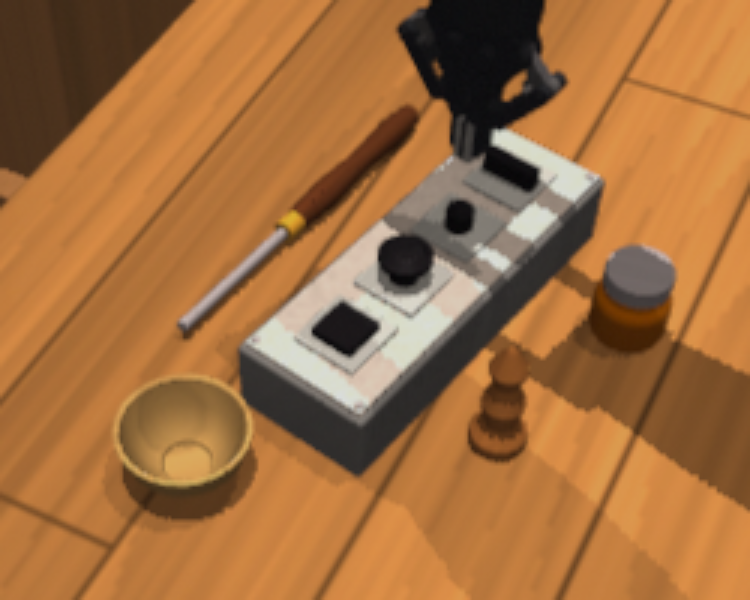

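View pics/wrist2.png

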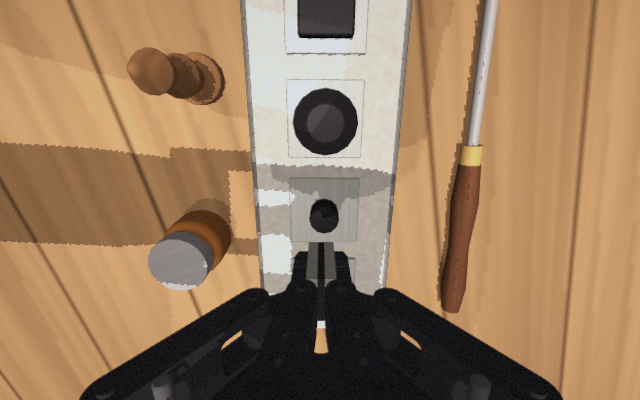

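The fan face now reads z ≈ 0.082, so it is fully in and stays there. The stop and the start are unmoved, and the start head at (323,216) is in line with the tips. I'll press the start button now.

{"fn": "play_rows", "kwargs": {
  "deltas": [
    {"rotation":[0,0,0],"offset":[0.0005,-0.001,0.015],"fingers":0},
    {"rotation":[0,0,0],"offset":[0.0005,-0.001,0.032],"fingers":0},
    {"rotation":[0,0,0],"offset":[0.0005,-0.001,0.044],"fingers":0},
    {"rotation":[0,0,0],"offset":[0.0005,-0.001,0.049],"fingers":0},
    {"rotation":[0,0,0],"offset":[0.0005,-0.001,0.051],"fingers":0},
    {"rotation":[0,0,0],"offset":[0.0005,-0.001,0.053],"fingers":0},
    {"rotation":[0,0,0],"offset":[0.0005,-0.001,0.055],"fingers":0},
    {"rotation":[0,0,0],"offset":[0.0005,-0.001,0.057],"fingers":0},
    {"rotation":[0,0,0],"offset":[0.0005,-0.001,0.059],"fingers":0},
    {"rotation":[0,0,0],"offset":[0.0005,-0.001,0.061],"fingers":0},
    {"rotation":[0,0,0],"offset":[0.0005,-0.001,0.062],"fingers":0},
    {"rotation":[0,0,0],"offset":[0.0005,-0.001,0.062],"fingers":0}
  ]
}}

```text
time: 6.97
position: [0.5725, -0.0798, 0.0838]
tool_rot: [[0.98, -0.201, 0.001], [-0.201, -0.98, 0.0], [0.001, -0.0, -1.0]]
contact_force: [-0.6, 2.3, 5.6]
width: -0.001
```

```bash
python3 -c "
from h import *
to([.5724,-.0807,.082])"
```

```text
t 6.97 pos [ 0.5725 -0.0798  0.0838] xang -11.58 z [ 0.001  0.    -1.   ] F [-0.61  2.26  5.6 ] w -0.001 j [-0.29  0.37  1.66  0.    1.11 -0.09] v 0.005
tool delta [0.0001 0.0009 0.0018]
```

{"fn": "play_rows", "kwargs": {
  "deltas": [
    {"rotation":[0,0,0],"offset":[0,0,0.001],"fingers":0},
    {"rotation":[0,0,0],"offset":[0,0,0.0015],"fingers":0},
    {"rotation":[0,0,0],"offset":[0,0,0.002],"fingers":0},
    {"rotation":[0,0,0],"offset":[0,0,0.0025],"fingers":0},
    {"rotation":[0,0,0],"offset":[0,0,0.0025],"fingers":0}
  ]
}}

```text
time: 7.38
position: [0.5726, -0.0798, 0.082]
tool_rot: [[0.98, -0.201, 0.001], [-0.201, -0.98, 0.0], [0.001, -0.0, -1.0]]
contact_force: [-3.3, 2.8, 9.7]
width: -0.003
```

```bash
python3 -c "
from h import *
to([.5724,-.0807,.082])"
```

```text
t 7.38 pos [ 0.5726 -0.0798  0.082 ] xang -11.57 z [ 0.001  0.    -1.   ] F [-3.29  2.79  9.67] w -0.003 j [-0.29  0.38  1.66  0.    1.11 -0.09] v 0.001
tool delta [0.     0.0009 0.    ]
```

It is at the stop: z 0.082 with 9.7 N. I'll retract straight up and clear.

{"fn": "play_rows", "kwargs": {
  "deltas": [
    {"rotation":[0,0,0],"offset":[0,0,-0.006],"fingers":0},
    {"rotation":[0,0,0],"offset":[0,0,-0.016],"fingers":0},
    {"rotation":[0,0,0],"offset":[0,0,-0.04],"fingers":0},
    {"rotation":[0,0,0],"offset":[0,0,-0.07],"fingers":0},
    {"rotation":[0,0,0],"offset":[0,0,-0.1],"fingers":0},
    {"rotation":[0,0,0],"offset":[0,0,-0.13],"fingers":0},
    {"rotation":[0,0,0],"offset":[0,0,-0.15],"fingers":0},
    {"rotation":[0,0,0],"offset":[0,0,-0.15],"fingers":0},
    {"rotation":[0,0,0],"offset":[0,0,-0.15],"fingers":0}
  ]
}}

```text
time: 8.13
position: [0.5729, -0.0806, 0.2324]
tool_rot: [[0.98, -0.201, 0.003], [-0.201, -0.98, -0.002], [0.004, 0.001, -1.0]]
contact_force: [-0.1, -0.0, 0.0]
width: -0.005
```

```bash
python3 - <<'E'
from h import *
to([.5724,-.0807,.092])
for n in ('side','wrist'):
    c=arm.capture(n); cv2.imwrite(f'pics/{n}3.png',c['color'][:,:,::-1])
    H,W=c["depth"].shape; v,u=np.mgrid[:H,:W]; P=world(c,u,v,c["depth"])
    for nm,(x,y),r in [("fan",(.601,.056),.014),("stop",(.587,-.0125),.012),("start",(.5724,-.0807),.008),("jog",(.558,-.149),.006)]:
        m=(np.hypot(P[...,0]-x,P[...,1]-y)<r)&(P[...,2]<.115)&(P[...,2]>.077); print(n,nm,m.sum(),np.percentile(P[m][:,2],[10,50,90]).round(4) if m.any() else None)
    if n=='side':
        for t in ('finial','jar','bowl'):
            for d in arm.trace(c,t)[:1]: print(t,d['bbox'],np.median(maskpts(c,d['mask']),0).round(3))
a=cv2.imread('pics/side3.png')[60:260,220:470];cv2.imwrite('pics/side3z.png',cv2.resize(a,None,fx=3,fy=3))
E
```

```text
t 8.13 pos [ 0.5729 -0.0806  0.2324] xang -11.59 z [ 0.003 -0.002 -1.   ] F [-0.14 -0.03  0.  ] w -0.005 j [-0.29  0.21  1.53 -0.    1.39 -0.09] v 0.058
tool delta [-0.001   0.      0.1404]
side fan 100 [0.0804 0.0821 0.0841]
side stop 81 [0.0816 0.1037 0.1059]
side start 32 [0.0837 0.0919 0.0934]
side jog 28 [0.0793 0.0893 0.0933]
finial [375.3, 176.6, 22.9, 37.1] [0.478 0.048 0.043]
jar [417.6, 138.9, 26.2, 37.7] [ 0.431 -0.093  0.053]
bowl [259.7, 185.1, 48.4, 40.6] [0.68  0.154 0.029]
wrist fan 880 [0.0807 0.0816 0.0825]
wrist stop 583 [0.1026 0.1035 0.1045]
wrist start 187 [0.0907 0.0916 0.0924]
wrist jog 0 None
```

View pics/side3z.png

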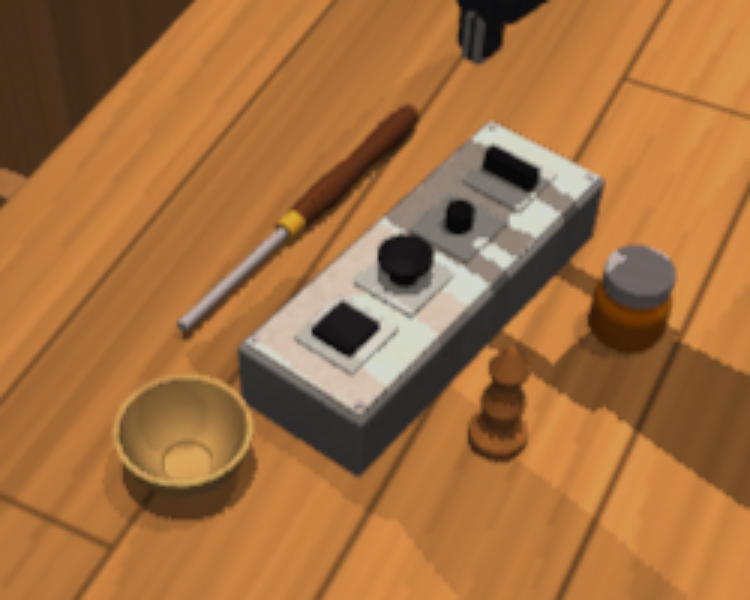

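The side view shows the square head low at (345,328), the round one up at (460,215), everything else unmoved and the hand clear.

```bash
python3 -c "
from bench import arm
print(arm.job_done())"
```

```text
the job is handed in; nothing more can be done
None
```

I did the job in the order asked and handed it in at about 8.2 s, with the hand clear at z ≈ 0.23 m and no contact force. `job_done` gives no verdict.

- **Dust extractor (square):** I pushed it in with shut fingertips to the hard stop, at z 0.082 m and about 10 N. It stayed in: after the hand left, its face read 0.082 m.
- **Spindle start (small round):** I then pressed it to its stop, at z 0.082 m and 9.7 N. It sprang back to 0.092 m.
- **Stop and jog:** The hand went near neither. The mushroom read 0.104 m, its untouched height. The jog was only visible in the side view, where few points fell on it; they read the same before and after the start press (about 0.089 m median, 0.093 m at the top).
- **Bystanders:** The finial, jar and bowl measured where they were at the start, within about 1 mm. I checked the gouge by eye only, and it looked unmoved.

No check failed or disagreed.

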